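Fold down the parts desk's flap onto its supports

ROBOT

A 6-joint arm with a two-finger parallel gripper is mounted at the origin on the work surface. World frame = base frame: x ahead of the robot, y to its left, z up, the work surface at z = 0. Lengths are in m, angles in rad, forces in N, time in s.
With the tool pointing down it reaches from about 0.35 to 0.975 m from the base axis. Payload 4.9 kg.
Tool frame: the origin (TCP) lies midway between the tips of the shut fingers; the grasp point (between the pads) lies 19 mm behind it; z points along the fingers, y is the line along which they close (so a half turn about z gives the same grasp; the last joint's range is limited). The gripper opens to 85 mm and grips with 20 to 120 N. Pads are 22 mm wide; open, the fingers measure 114 mm over their backs; the gripper's body (76 mm by 85 mm) begins 54 mm behind the grasp point. The pads swing forward as they close: fully open they stand 13 mm farther back than shut.
Start: joints at [1.099, 0.053, 1.613, -0, 1.476, -0.119], TCP at [0.216, 0.586, 0.231] pointing down, gripper open.
Joint ranges: [-3.01, 3.01], [-1.01, 2.22], [0.06, 2.58], [-1.02, 4.17], [0.09, 2.62], [-3.14, 3.14]. Speed limits (rad/s): [2.57, 2.57, 3.14, 3.14, 3.14, 3.14].

INTERFACE

Orientations are given as a unit quaternion [w, x, y, z].
In Python, from plant import state, grab_frame, job_done, cut_out, place_of gives the robot as it stands.
- The arm moves only by the tool jog_arm, never from a script. Its argument "motion" is text: rows parted by semicolons, each of 7 numbers parted by spaces: the opening in per cent of the stroke, from 0 (shut) to 100 (fully open), then the shift along the tool's x, y, z as a fraction of full scale, then the turn, a rotation vector about the tool's x, y, z as a fraction of full scale. A call has exactly 5 rows; each row is the pose to reach, as a shift and turn from the pose commanded when the call began, along the tool's axes at that moment; what a row does not reach only later rows make up. Full scale, the value 1, is 50 cm for a shift and 1.5 rad for a turn. A row lasts 1/8 s, in which the tool goes at most 62.5 mm and 10.7 degrees, less where a joint would pass 70% of its speed; a pose out of reach is approached as far as the arm can. A call with a number of a shift or a turn outside -1 to 1 is refused whole. A call with a gripper value outside its range is refused whole. The fingers move at their own pace and stop on an object; the grip force is fixed at half the most. Time passes only in rows, so rows that repeat a pose let the fingers close, or fill a call up. It gives the time, the measured TCP pose, the force, the opening and the grip force at its end, in the units of the state.
- state(): the state, without advancing time (a new reading comes with each control period).
- grab_frame(name): name is "scene" or "top" or "wrist"; returns a dict with "color" (420x560x3 uint8, red, green, blue), "range_z" (420x560 float32, m along the optical axis (not along the pixel's ray), 0 where there is no reading), "intrinsics" (3x3 intrinsics, pixels), "world_from_camera" (4x4, takes a point from camera to world coordinates). Camera axes: x right, y up, looking along -z (the intrinsics and any distortion apply to the point x, -y, -z); pixel columns grow to the right and rows downward; lengths in m; the calibration is good to about 2 mm. A picture is of the moment at which its call begins.
- job_done(): hands the job in; it is judged then, once.
Trained networks look in the newest picture that a camera, given by its name, has taken for a name from the list of things; names that differ only in an ending like _2 or _b are one class to them, and where a whole thing is asked for, a point or a joint stands for the part that bears it (a point fixed in the world has none). Each returns a list of dicts, best first, with "p" (0 to 1); they miss things now and then, are a little off and sometimes report something else, mostly with a low value. They report only what shows in the picture. A call takes as long as a camera call.
- cut_out(camera, thing): "pixels" (420x560 bool, what is visible of it).
- place_of(camera, thing): "at" ([x, y, z] in m, in world coordinates, good to about 4 mm: a listed point, or the origin of a listed thing).
The state is a dict: "time": time; "joint_pos": joint angles; "joint_vel": joint speeds; "joint_efforts": joint torques, N m; "tool_pos": TCP position; "tool_rot": TCP orientation; "contact_force": force on the tool from outside, world axes, zero at the start; "ft_torque": the same for the moment, N m; "gripper_width": opening from 0.0 (shut) to 1.0 (fully open); "grasp_force": force on a finger pad.
Only numpy, scipy, OpenCV 4.12 (cv2) and the standard library are available. Lean on these libraries where they do the work, as an engineer would, in place of code of your own. Each camera call takes 0.05 s, during which the arm holds its last target. There are 200 camera calls.

TASK

Get the small storeroom desk ready for sorting parts. Pull both slide-out supports (yellow knobs) fully out first, and only then bring the blue flap over by its orange handle and lower it gently until it lies level on the two supports, and let go. Leave the tools, tins and other things where they are.

Things in the scene. Friction and masses are not known exactly. Their poses are not given: they have to be found in the camera images.
- desk: small grey steel bench desk, fixed, 250 mm wide, 210 mm deep, 222 mm high, its front facing its own -x (towards the robot, at a yaw). Origin on the bench top straight below the middle of the flap's hinge line, at the desk's front edge; x points into the desk, y to the left seen from the robot, z up. The case lies at its x from 10 to 210 mm
- flap_hinge (a point): middle of the flap's hinge line, 130 mm above the bench; the hinge line runs along the desk's y
- flap (a joint): angle of the blue flap, rad: 0 closed, leaning back 0.436 against the desk; 0.436 upright; 2.007 level, out towards the desk's -x. The hinge goes on to 2.6: only the pulled-out supports hold the flap level. 220 mm wide, 10 mm thick, edge 120 mm from the hinge, about 0.35 kg; past upright it falls by its own weight if let go
- flap_handle (a point): centre of the flap's orange handle: a bar 50 mm long along the desk's y, 16 mm thick, 152 mm from the hinge line, 32 mm beyond the middle of the flap's edge on a neck 14 mm wide; 5 mm inward of the flap's outer face (desk x +69 mm, 266 mm high when closed; x -152 mm, 135 mm high when level). Gripped by its two ends from above, the flap turns between the fingers while the hand stays pointing down
- support_left (a joint): left slide-out support under the flap: how far it is out, m, 0 fully in, 0.09 fully out at its stop. Slides straight out of the desk's front (the desk's -x) with about 2 N of friction and stays where left. An aluminium bar 18 mm wide, 75 mm to the +y side of the desk's middle, with a rubber pad on top near its front end for the flap to lie on
- support_right (a joint): right slide-out support under the flap: how far it is out, m, 0 fully in, 0.09 fully out at its stop. Slides straight out of the desk's front (the desk's -x) with about 2 N of friction and stays where left. An aluminium bar 18 mm wide, 75 mm to the -y side of the desk's middle, with a rubber pad on top near its front end for the flap to lie on
- support_left_knob (a point): centre of the yellow upright round knob of the left support (+y side): 24 mm in diameter, 38 mm tall, its centre 106 mm above the bench and 48 mm in front of the hinge line (more as the support comes out), on a neck 10 mm wide behind it; free on the other sides and above: grip it across from straight above. Moves with the support
- support_right_knob (a point): centre of the yellow upright round knob of the right support (-y side): 24 mm in diameter, 38 mm tall, its centre 106 mm above the bench and 48 mm in front of the hinge line (more as the support comes out), on a neck 10 mm wide behind it; free on the other sides and above: grip it across from straight above. Moves with the support
- washer_jar: jar with a black lid, 56 mm across and 70 mm tall, standing on the desk's top; bystander, loose; origin at the underside's centre
- tape_roll: silver roll of tape lying flat, 90 mm across and 40 mm tall, on the desk's top; bystander, loose; origin at the underside's centre
- rivet_tin: red tin, 84 mm across, 110 mm tall, on the bench left of the desk; bystander, loose; origin at the underside's centre
- duct_collar: short galvanised duct collar standing on end, 110 mm across, 80 mm tall, on the bench right of the desk; bystander, loose; origin at the underside's centre
- pipe_coupling: white plastic pipe coupling standing on end, 64 mm across, 60 mm tall, on the bench in front of the desk, below the supports and the lowered flap; bystander, loose; origin at the underside's centre
- hammer: hammer lying on the bench in front of the desk to the right; bystander, loose; origin at the underside (near its middle)
- screwdriver: screwdriver lying on the bench in front of the desk to the left; bystander, loose; origin at the underside (near its middle)

How it is judged:
On the way, in this order (a step that is already met when the one before it is completed fails the run):
1. both supports pulled out (at least 75 of 90 mm) while the flap is still up (value of joint each of support_left, support_right above 0.075 m and value of joint flap below 0.4 rad), for 0.2 s.
2. the flap lies level on the two supports (value of joint each of support_left, support_right above 0.075 m and value of joint flap between 1.937 and 2.077 rad), for 0.2 s.
At the end, for the whole second after the job is handed in: Both supports are out by at least 75 of their 90 mm and the flap lies at rest on them, level to within 0.07 rad, let go (all of step 2 and velocity of joint flap between -0.05 and 0.05 rad/s); the robot touches nothing.
It fails at once if the flap was lowered (past 0.9 rad) with a support not pulled out (value of joint flap above 0.9 rad and value of joint any of support_left, support_right below 0.07 m).
It fails at once if the flap was dropped or slammed down (faster than 3 rad/s) (velocity of joint flap above 3 rad/s).
It fails at once if a bystander was shifted by more than 40 mm (distance of any of washer_jar, tape_roll, rivet_tin, duct_collar, pipe_coupling, hammer, screwdriver from where it was at the start of the episode above 0.04 m).
It also fails if it takes over 69 s, if anything falls off the work surface, if the arm or the gripper's body presses on something with over 40 N, if the wrist force passes 120 N, or if a joint passes its speed limit or range.

## Working session

There is one attempt and no reset: what is moved stays moved. The work goes in short steps, Python scripts to look and compute and a tool call to move; the robot and the scene stay as the last step left them, time stands still between calls to the robot, and variables do not carry over. Pictures are saved under pics/ and viewed, at most 10 in all, crops included, and the job is handed in when it is done.

Besides the shell and the picture viewer there is one more tool, called after "Request:" by a JSON object that holds its "method" and its "body", one argument or row to a line. jog_arm: Moves the arm, as the interface text tells. Shift numbers are shares of 50 cm and turn numbers shares of 1.5 rad, none past 1 either way. Its arguments: {"type":"object","properties":{"motion":{"type":"string"}},"required":["motion"]}

```bash
mkdir -p pics; ls; python3 - <<'E'
from plant import *
import cv2,numpy as np
s=state();print(s['time'],s['tool_pos'],s['tool_rot'],s['gripper_width'])
for c in ['scene','top']:
    f=grab_frame(c);cv2.imwrite(f'pics/{c}0.png',f['color'][:,:,::-1])
    for n in ['desk','flap_hinge','flap_handle','support_left_knob','support_right_knob','washer_jar','tape_roll','rivet_tin','duct_collar','pipe_coupling']:
        print(c,n,[(round(d['p'],2),np.round(d['at'],3).tolist()) for d in place_of(c,n)[:2]])
print(state()['time'])
E
```

```text
pics
0.0 [0.21564507 0.58592791 0.2300281 ] [-3.14759197e-04  1.75479723e-01  9.84482453e-01 -1.03353203e-03] 0.9990677486953283
scene desk [(0.86, [0.631, -0.103, 0.001]), (0.69, [0.478, 0.029, -0.002])]
scene flap_hinge [(0.96, [0.632, -0.105, 0.13])]
scene flap_handle [(0.7, [0.7, -0.118, 0.262])]
scene support_left_knob [(0.54, [0.592, -0.021, 0.104])]
scene support_right_knob [(0.52, [0.546, -0.166, 0.105])]
scene washer_jar [(0.78, [0.799, -0.078, 0.22])]
scene tape_roll [(0.65, [0.775, -0.184, 0.226])]
scene rivet_tin [(0.73, [0.496, 0.436, -0.0])]
scene duct_collar []
scene pipe_coupling [(0.61, [0.48, 0.031, -0.004]), (0.45, [0.496, 0.436, -0.001])]
top desk [(0.59, [0.632, -0.104, 0.001])]
top flap_hinge [(0.84, [0.631, -0.101, 0.128]), (0.51, [0.312, -0.272, -0.002])]
top flap_handle [(0.77, [0.702, -0.118, 0.273])]
top support_left_knob [(0.46, [0.593, -0.025, 0.108])]
top support_right_knob [(0.51, [0.774, -0.19, 0.22]), (0.5, [0.544, -0.164, 0.106])]
top washer_jar [(0.65, [0.802, -0.082, 0.224])]
top tape_roll [(0.75, [0.774, -0.19, 0.221])]
top rivet_tin [(0.9, [0.492, 0.436, 0.001])]
top duct_collar [(0.69, [0.558, -0.448, 0.004])]
top pipe_coupling [(0.64, [0.477, 0.028, 0.0])]
1.1
```

View pics/scene0.png

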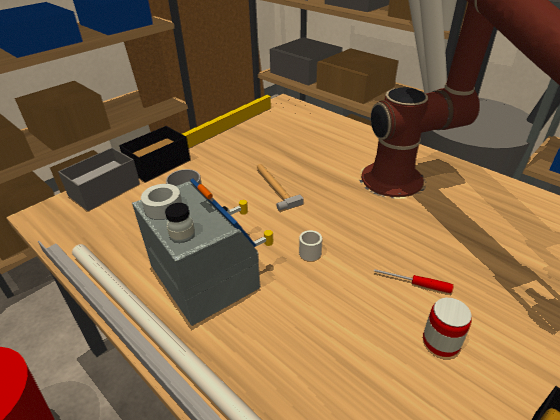

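View pics/top0.png

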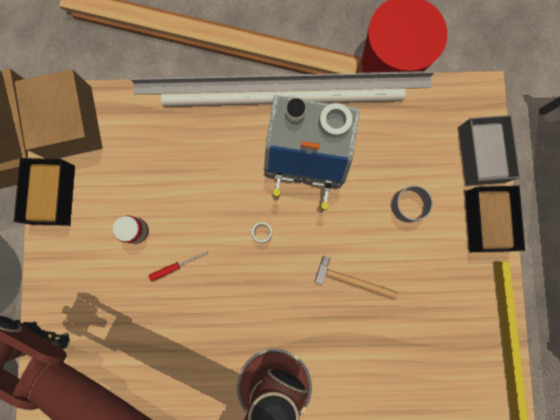

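```bash
cat > h.py <<'E'
from plant import *
import cv2,numpy as np
def pts(f,m):
    v,u=np.nonzero(m&(f['range_z']>0));z=f['range_z'][v,u];K=f['intrinsics']
    p=np.c_[(u-K[0,2])/K[0,0]*z,-(v-K[1,2])/K[1,1]*z,-z,np.ones(len(z))]
    return (p@f['world_from_camera'].T)[:,:3]
E
python3 - <<'E'
from h import *
for c in ['top','scene']:
    f=grab_frame(c);h=cv2.cvtColor(f['color'],cv2.COLOR_RGB2HSV);H,S,V=[h[:,:,i].astype(int) for i in range(3)]
    P=pts(f,np.ones(H.shape,bool));ok=f['range_z']>0
    Hf,Sf,Vf=H[ok],S[ok],V[ok]
    box=(abs(P[:,0]-.66)<.2)&(abs(P[:,1]+.11)<.17)
    def rep(n,m):
        q=P[m&box]
        if len(q)<3:print(c,n,len(q));return
        print(c,n,len(q),'med',np.median(q,0).round(3),'min',np.percentile(q,3,axis=0).round(3),'max',np.percentile(q,97,axis=0).round(3))
        return q
    b=rep('blue',(Hf>100)&(Hf<125)&(Sf>120)&(P[:,2]>.11))
    r=cv2.minAreaRect(b[:,:2].astype(np.float32)*1000);print('flap rect',r)
    t=rep('desktop',(abs(P[:,2]-.222)<.004)&(Sf<90)); r=cv2.minAreaRect(t[:,:2].astype(np.float32)*1000);print('top rect',r)
    rep('orange',(Hf<14)&(Sf>150)&(P[:,2]>.235))
    y=(Hf>22)&(Hf<34)&(Sf>150)&(P[:,2]>.08)&(P[:,2]<.14)
    for n,s in [('L',P[:,1]>-.1),('R',P[:,1]<=-.1)]:
        rep('knob'+n,y&s)
        if c=='top': rep('knobtop'+n,y&s&(P[:,2]>.119))
E
```

```text
top blue 1801 med [ 0.662 -0.11   0.197] min [ 0.629 -0.209  0.145] max [ 0.695 -0.011  0.238]
flap rect ((661.8070068359375, -109.85301971435547), (215.61380004882812, 54.06403350830078), 79.05217742919922)
top desktop 2717 med [ 0.753 -0.123  0.222] min [ 0.685 -0.248  0.218] max [ 0.84  -0.007  0.225]
top rect ((756.1776123046875, -126.75111389160156), (250.0198516845703, 166.60415649414062), 79.69292449951172)
top orange 84 med [ 0.698 -0.116  0.272] min [ 0.69  -0.138  0.266] max [ 0.706 -0.094  0.277]
top knobL 42 med [ 0.591 -0.02   0.125] min [ 0.581 -0.029  0.118] max [ 0.601 -0.011  0.13 ]
top knobtopL 40 med [ 0.592 -0.02   0.125] min [ 0.583 -0.029  0.12 ] max [ 0.601 -0.011  0.13 ]
top knobR 44 med [ 0.547 -0.163  0.125] min [ 0.538 -0.174  0.118] max [ 0.556 -0.154  0.129]
top knobtopR 42 med [ 0.546 -0.163  0.125] min [ 0.538 -0.174  0.121] max [ 0.556 -0.154  0.129]
scene blue 246 med [ 0.693 -0.046  0.236] min [ 0.664 -0.214  0.151] max [ 0.706 -0.     0.24 ]
flap rect ((683.93896484375, -110.21697235107422), (49.66796875, 225.58224487304688), 0.36515310406684875)
scene desktop 2998 med [ 0.757 -0.075  0.223] min [ 0.682 -0.234  0.22 ] max [ 0.848 -0.003  0.225]
top rect ((757.0113525390625, -127.99739074707031), (255.2520294189453, 166.20289611816406), 79.68343353271484)
scene orange 108 med [ 0.703 -0.112  0.272] min [ 0.694 -0.139  0.263] max [ 0.711 -0.091  0.276]
scene knobL 79 med [ 0.598 -0.016  0.124] min [ 0.585 -0.03   0.096] max [ 0.603 -0.01   0.128]
scene knobR 58 med [ 0.552 -0.16   0.124] min [ 0.541 -0.173  0.094] max [ 0.559 -0.154  0.128]
```

Request:
{"method": "jog_arm", "body": {
  "motion": "100 -0.087 -0.068 0 0 0 -0.03; 100 -0.174 -0.136 0 0 0 -0.06; 100 -0.261 -0.204 0 0 0 -0.09; 100 -0.348 -0.272 0 0 0 -0.115; 100 -0.435 -0.34 0 0 0 -0.115"
}}

```text
time: 1.82
tool_pos: [0.362, 0.3503, 0.2316]
tool_rot: [0.0, 0.09, 0.996, 0.0]
contact_force: [0.3, 0.0, -0.2]
gripper_width: 0.999
grasp_force: 0.0
```

Request:
{"method": "jog_arm", "body": {
  "motion": "100 -0.074 -0.082 0 0 0 0; 100 -0.148 -0.164 0 0 0 0; 100 -0.222 -0.246 0 0 0 0; 100 -0.296 -0.328 0 0 0 0; 100 -0.37 -0.41 0 0 0 0"
}}

```text
time: 2.45
tool_pos: [0.5074, 0.1153, 0.2316]
tool_rot: [0.0, 0.09, 0.996, 0.0]
contact_force: [0.5, 0.2, -0.3]
gripper_width: 0.999
grasp_force: 0.0
```

Request:
{"method": "jog_arm", "body": {
  "motion": "85 -0.07 -0.08 0 0 0 0; 75 -0.14 -0.16 0 0 0 0; 70 -0.218 -0.24 0.02 0 0 0; 70 -0.218 -0.24 0.06 0 0 0; 70 -0.218 -0.24 0.06 0 0 0"
}}

```text
time: 3.08
tool_pos: [0.5906, -0.0203, 0.1985]
tool_rot: [-0.003, 0.09, 0.996, 0.0]
contact_force: [-0.6, 0.2, -0.3]
gripper_width: 0.703
grasp_force: 0.0
```

Request:
{"method": "jog_arm", "body": {
  "motion": "70 0 0 0.08 0 0 0; 70 0 0 0.16 0 0 0; 70 0 0 0.212 0 0 0; 70 0 0 0.212 0 0 0; 0 0 0 0.212 0 0 0"
}}

```text
time: 3.7
tool_pos: [0.5931, -0.02, 0.0972]
tool_rot: [0.001, 0.089, 0.996, -0.0]
contact_force: [-0.3, -0.2, -0.5]
gripper_width: 0.502
grasp_force: 0.0
```

Request:
{"method": "jog_arm", "body": {
  "motion": "0 0 0 0 0 0 0; 0 0 0 0 0 0 0; 0 0 0 0 0 0 0; 0 0 0 0 0 0 0; 0 0.01 0 0 0 0 0"
}}

```text
time: 4.32
tool_pos: [0.5896, -0.0204, 0.0979]
tool_rot: [0.003, 0.09, 0.996, -0.0]
contact_force: [2.2, -2.0, 6.7]
gripper_width: 0.258
grasp_force: 59.0
```

Request:
{"method": "jog_arm", "body": {
  "motion": "0 0.03 0 0 0 0 0; 0 0.065 0 0 0 0 0; 0 0.1 0 0 0 0 0; 0 0.135 0 0 0 0 0; 0 0.156 0 0 0 0 0"
}}

```text
time: 4.95
tool_pos: [0.512, -0.006, 0.0979]
tool_rot: [0.003, 0.09, 0.996, -0.0]
contact_force: [2.6, -2.0, 7.6]
gripper_width: 0.261
grasp_force: 60.0
```

Request:
{"method": "jog_arm", "body": {
  "motion": "0 0 0 0 0 0 0; 0 0 0 0 0 0 0; 60 0 0 0 0 0 0; 60 0 0 0 0 0 0; 60 0 0 0 0 0 0"
}}

```text
time: 5.58
tool_pos: [0.5099, -0.0056, 0.0946]
tool_rot: [-0.001, 0.09, 0.996, 0.0]
contact_force: [-1.0, -0.8, 1.0]
gripper_width: 0.601
grasp_force: 0.0
```

Request:
{"method": "jog_arm", "body": {
  "motion": "60 0 0 -0.08 0 0 0; 60 0 0 -0.16 0 0 0; 70 -0.04 -0.1 -0.16 0 0 0; 70 -0.08 -0.2 -0.16 0 0 0; 70 -0.127 -0.298 -0.16 0 0 0"
}}

```text
time: 6.2
tool_pos: [0.5463, -0.1651, 0.1751]
tool_rot: [-0.0, 0.09, 0.996, 0.0]
contact_force: [0.1, -0.2, 1.4]
gripper_width: 0.698
grasp_force: 0.0
```

Request:
{"method": "jog_arm", "body": {
  "motion": "70 0 0 0 0 0 0; 70 0 0 0.08 0 0 0; 70 0 0 0.16 0 0 0; 70 0 0 0.16 0 0 0; 0 0 0 0.16 0 0 0"
}}

```text
time: 6.82
tool_pos: [0.547, -0.1634, 0.0966]
tool_rot: [0.001, 0.09, 0.996, -0.0]
contact_force: [0.6, 0.5, 1.1]
gripper_width: 0.504
grasp_force: 0.0
```

Request:
{"method": "jog_arm", "body": {
  "motion": "0 0 0 0 0 0 0; 0 0 0 0 0 0 0; 0 0 0 0 0 0 0; 0 0 0 0 0 0 0; 0 0.01 0 0 0 0 0"
}}

```text
time: 7.45
tool_pos: [0.5436, -0.1644, 0.0981]
tool_rot: [0.003, 0.09, 0.996, -0.002]
contact_force: [1.3, -5.0, 5.9]
gripper_width: 0.26
grasp_force: 59.0
```

Request:
{"method": "jog_arm", "body": {
  "motion": "0 0.03 0 0 0 0 0; 0 0.06 0 0 0 0 0; 0 0.09 0 0 0 0 0; 0 0.118 0 0 0 0 0; 0 0.118 0 0 0 0 0"
}}

```text
time: 8.07
tool_pos: [0.4841, -0.1534, 0.0981]
tool_rot: [0.002, 0.09, 0.996, -0.001]
contact_force: [-1.8, -3.1, 8.9]
gripper_width: 0.262
grasp_force: 59.9
```

Request:
{"method": "jog_arm", "body": {
  "motion": "0 0 0 0 0 0 0; 60 0 0 0 0 0 0; 60 0 0 0 0 0 0; 60 0 0 -0.08 0 0 0; 60 0 0 -0.16 0 0 0"
}}

```text
time: 8.7
tool_pos: [0.4825, -0.1514, 0.1748]
tool_rot: [-0.001, 0.09, 0.996, 0.001]
contact_force: [0.1, 0.2, 0.3]
gripper_width: 0.6
grasp_force: 0.0
```

```bash
python3 - <<'E'
from h import *
s=state();print(s['time'],s['tool_pos'],s['contact_force'])
f=grab_frame('scene');cv2.imwrite('pics/s1.png',f['color'][:,:,::-1])
O=np.array([.632,-.104,0]);R=np.array([[.984,-.179,0],[.179,.984,0],[0,0,1]])
for n in ['support_left_knob','support_right_knob','flap_handle','flap_hinge']:
    for c in ['scene','top']:
        if c=='top' and n=='support_left_knob': grab_frame('top')
        print(n,c,[(round(d['p'],2),(R@(np.array(d['at'])-O)).round(3)) for d in place_of(c,n)[:2]])
E
```

```text
8.7 [ 0.48254285 -0.15139734  0.17481897] [0.13833123 0.24698317 0.31601121]
support_left_knob scene [(0.81, array([-0.137,  0.075,  0.106]))]
support_left_knob top [(0.8, array([-0.138,  0.073,  0.109]))]
support_right_knob scene [(0.94, array([-0.139, -0.076,  0.106]))]
support_right_knob top []
flap_handle scene [(0.93, array([ 0.069, -0.006,  0.265]))]
flap_handle top [(0.63, array([0.068, 0.001, 0.272])), (0.6, array([-0.174,  0.101, -0.   ]))]
flap_hinge scene [(0.77, array([-0.  , -0.  ,  0.13]))]
flap_hinge top [(0.79, array([-0.001,  0.002,  0.126]))]
```

View pics/s1.png

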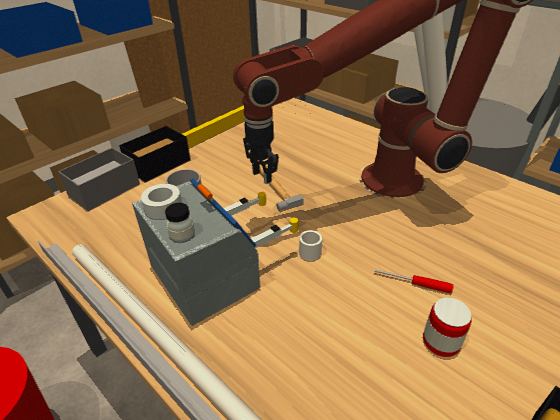

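Request:
{"method": "jog_arm", "body": {
  "motion": "80 0 0 -0.12 0 0 0; 100 0 0 -0.24 0 0 0; 100 0 0 -0.35 0 0 0; 100 -0.1 0.05 -0.35 0 0 0; 100 -0.2 0.1 -0.35 0 0 0"
}}

```text
time: 9.82
tool_pos: [0.5922, -0.1209, 0.3517]
tool_rot: [0.001, 0.091, 0.996, -0.0]
contact_force: [-0.6, -0.7, 0.6]
gripper_width: 1.0
grasp_force: 0.0
```

Request:
{"method": "jog_arm", "body": {
  "motion": "100 -0.1 0.047 0 0 0 0; 100 -0.2 0.047 0 0 0 0; 100 -0.215 0.047 0 0 0 0; 100 -0.215 0.047 0 0 0 0; 100 -0.215 0.047 0 0 0 0"
}}

```text
time: 10.45
tool_pos: [0.6998, -0.1172, 0.3511]
tool_rot: [0.0, 0.09, 0.996, -0.0]
contact_force: [-0.4, 0.6, 0.3]
gripper_width: 1.0
grasp_force: 0.0
```

```bash
python3 - <<'E'
from h import *
s=state();p=s['tool_pos'];O=np.array([.632,-.104,0]);R=np.array([[.984,-.179,0],[.179,.984,0],[0,0,1]])
print(s['time'],R@(p-O),p)
f=grab_frame('wrist');cv2.imwrite('pics/w1.png',f['color'][:,:,::-1])
for d in place_of('wrist','flap_handle')[:2]:print(d['p'],R@(np.array(d['at'])-O))
E
```

```text
10.45 [ 0.06911504 -0.00083272  0.35107768] [ 0.69984    -0.11718707  0.35107768]
0.7 [ 0.071225  -0.0014786  0.2685   ]
```

View pics/w1.png

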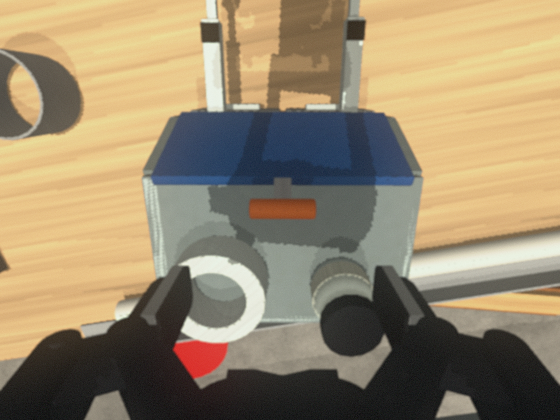

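Request:
{"method": "jog_arm", "body": {
  "motion": "100 -0.003 0 0.07 0 0 0; 100 -0.003 0 0.14 0 0 0; 100 -0.003 0 0.212 0 0 0; 100 -0.003 0 0.212 0 0 0; 0 -0.003 0 0.212 0 0 0"
}}

```text
time: 11.18
tool_pos: [0.7025, -0.1176, 0.2466]
tool_rot: [0.001, 0.09, 0.996, -0.0]
contact_force: [-0.4, 1.0, 0.9]
gripper_width: 0.815
grasp_force: 0.0
```

Request:
{"method": "jog_arm", "body": {
  "motion": "0 0 0 0 0 0 0; 0 0 0 0 0 0 0; 0 0 0 0 0 0 0; 0 0 0 0 0 0 0; 0 0 0 0 0 0 0"
}}

```text
time: 11.8
tool_pos: [0.7032, -0.1177, 0.2479]
tool_rot: [0.002, 0.09, 0.996, -0.0]
contact_force: [-1.1, -0.7, 6.4]
gripper_width: 0.568
grasp_force: 62.9
```

Request:
{"method": "jog_arm", "body": {
  "motion": "0 0.024 0 -0.011 0 0 0; 0 0.049 0 -0.02 0 0 0; 0 0.074 0 -0.026 0 0 0; 0 0.1 0 -0.031 0 0 0; 0 0.127 0 -0.033 0 0 0"
}}

```text
time: 12.42
tool_pos: [0.6412, -0.1063, 0.2643]
tool_rot: [0.004, 0.09, 0.996, -0.0]
contact_force: [3.4, 0.0, 7.2]
gripper_width: 0.567
grasp_force: 63.3
```

Request:
{"method": "jog_arm", "body": {
  "motion": "0 0.032 0 0 0 0 0; 0 0.063 0 0.004 0 0 0; 0 0.094 0 0.012 0 0 0; 0 0.125 0 0.022 0 0 0; 0 0.153 0 0.035 0 0 0"
}}

```text
time: 13.05
tool_pos: [0.5653, -0.0922, 0.248]
tool_rot: [0.003, 0.09, 0.996, -0.0]
contact_force: [-2.2, 0.9, 11.7]
gripper_width: 0.57
grasp_force: 67.9
```

Request:
{"method": "jog_arm", "body": {
  "motion": "0 0.027 0 0.016 0 0 0; 0 0.053 0 0.036 0 0 0; 0 0.076 0 0.057 0 0 0; 0 0.097 0 0.081 0 0 0; 0 0.115 0 0.107 0 0 0"
}}

```text
time: 13.68
tool_pos: [0.5065, -0.0813, 0.1917]
tool_rot: [-0.001, 0.09, 0.996, 0.0]
contact_force: [-7.5, 3.7, 8.6]
gripper_width: 0.566
grasp_force: 75.4
```

Request:
{"method": "jog_arm", "body": {
  "motion": "0 0.015 0 0.028 0 0 0; 0 0.028 0 0.057 0 0 0; 0 0.037 0 0.088 0 0 0; 0 0.042 0 0.114 0 0 0; 0 0.045 0 0.134 0 0 0"
}}

```text
time: 14.3
tool_pos: [0.4839, -0.0771, 0.1218]
tool_rot: [-0.002, 0.09, 0.996, 0.001]
contact_force: [-3.8, 2.9, 3.1]
gripper_width: 0.568
grasp_force: 76.2
```

Request:
{"method": "jog_arm", "body": {
  "motion": "0 0 0 0 0 0 0; 0 0 0 0.004 0 0 0; 0 0 0 0.008 0 0 0; 0 0.001 0 0.012 0 0 0; 0 0.001 0 0.012 0 0 0"
}}

```text
time: 14.92
tool_pos: [0.4836, -0.0771, 0.1163]
tool_rot: [-0.002, 0.09, 0.996, 0.001]
contact_force: [-5.5, 4.1, 2.3]
gripper_width: 0.57
grasp_force: 76.0
```

```bash
python3 - <<'E'
from h import *
f=grab_frame('scene');cv2.imwrite('pics/s2.png',cv2.resize(f['color'][120:330,100:380,::-1],None,fx=2.5,fy=2.5))
P=pts(f,np.ones((420,560),bool));h=cv2.cvtColor(f['color'],cv2.COLOR_RGB2HSV)[f['range_z']>0].astype(int)
O=np.array([.632,-.104,.13]);R=np.array([[.984,-.179,0],[.179,.984,0],[0,0,1]])
q=(P-O)@R.T;m=(h[:,0]>90)&(h[:,0]<130)&(h[:,1]>110)&(abs(q[:,1])<.1)&(q[:,0]<0.01)&(q[:,0]>-.13)&(q[:,2]>-.06)
q=q[m];print(len(q),np.polyfit(q[:,0],q[:,2],1),np.percentile(q,[2,50,98],axis=0).round(3))
print([(d['p'],R@(np.array(d['at'])-O)) for d in place_of('scene','flap_handle')[:2]])
E
```

```text
2031 [-0.07365453  0.00949315] [[-0.115 -0.095  0.009]
 [-0.06   0.007  0.013]
 [-0.009  0.096  0.017]]
[(0.67, array([-0.1506077, -0.0047278,  0.0078   ]))]
```

View pics/s2.png

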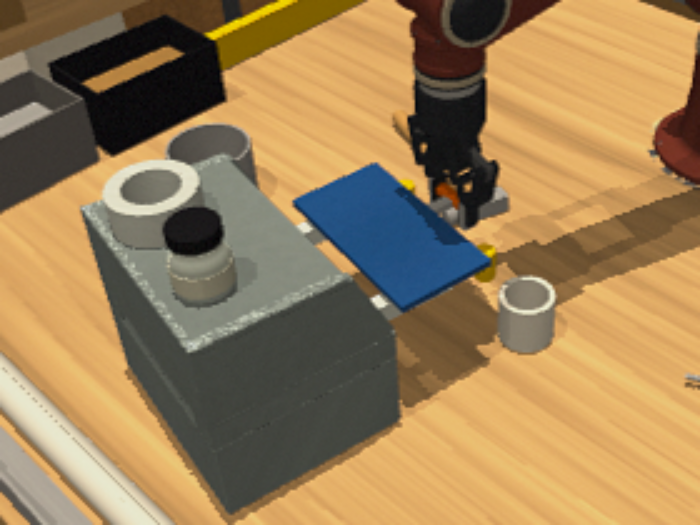

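Request:
{"method": "jog_arm", "body": {
  "motion": "0 0 0 0.003 0 0 0; 0 0 0 0.006 0 0 0; 0 0 0 0.009 0 0 0; 0 0 0 0.009 0 0 0; 0 0 0 0.009 0 0 0"
}}

```text
time: 15.65
tool_pos: [0.4835, -0.077, 0.1118]
tool_rot: [-0.003, 0.09, 0.996, 0.001]
contact_force: [-6.8, 3.3, 1.7]
gripper_width: 0.567
grasp_force: 75.9
```

Request:
{"method": "jog_arm", "body": {
  "motion": "0 0 0 0.003 0 0 0; 0 0 0 0.006 0 0 0; 0 0 0 0.006 0 0 0; 0 0 0 0.006 0 0 0; 0 0 0 0.006 0 0 0"
}}

```text
time: 16.27
tool_pos: [0.4835, -0.077, 0.1104]
tool_rot: [-0.003, 0.09, 0.996, 0.001]
contact_force: [-11.4, 5.4, 10.6]
gripper_width: 0.568
grasp_force: 76.8
```

```bash
cat > m.py <<'E'
from h import *
for c in ['scene','top']:
    f=grab_frame(c)
    P=pts(f,np.ones((420,560),bool));h=cv2.cvtColor(f['color'],cv2.COLOR_RGB2HSV)[f['range_z']>0].astype(int)
    O=np.array([.632,-.104,.13]);R=np.array([[.984,-.179,0],[.179,.984,0],[0,0,1]])
    q=(P-O)@R.T;m=(h[:,0]>90)&(h[:,0]<130)&(h[:,1]>110)&(abs(q[:,1])<.1)&(q[:,0]<0.01)&(q[:,0]>-.13)&(q[:,2]>-.06)
    q=q[m];print(c,len(q),np.polyfit(q[:,0],q[:,2],1),np.percentile(q,[2,50,98],axis=0).round(3)[:,2])
s=state();print(s['time'],s['tool_pos'],s['contact_force'])
E
python3 m.py
```

```text
scene 1998 [-0.04209947  0.00908249] [0.007 0.011 0.014]
top 1642 [-0.06196387  0.00660243] [0.003 0.009 0.015]
16.375 [ 0.4834896  -0.07702467  0.11037741] [-12.61874623   4.39592647  11.26356766]
```

Request:
{"method": "jog_arm", "body": {
  "motion": "0 -0.002 0 0.003 0 0 0; 0 -0.002 0 0.006 0 0 0; 0 -0.002 0 0.006 0 0 0; 0 -0.002 0 0.006 0 0 0; 0 -0.002 0 0.006 0 0 0"
}}

```text
time: 17.0
tool_pos: [0.4836, -0.077, 0.1099]
tool_rot: [-0.005, 0.089, 0.996, 0.001]
contact_force: [-24.3, 7.8, 27.9]
gripper_width: 0.57
grasp_force: 78.3
```

```bash
python3 m.py
```

```text
scene 1992 [-0.03050049  0.00943356] [0.007 0.011 0.014]
top 1621 [-0.05444133  0.00687154] [0.003 0.009 0.016]
17.1 [ 0.48359178 -0.07704089  0.1099396 ] [-24.65185872   6.55346969  27.36907996]
```

```bash
python3 - <<'E'
from h import *
for c in ['scene','top']:
    f=grab_frame(c);P=pts(f,np.ones((420,560),bool));O=np.array([.632,-.104,.13]);R=np.array([[.984,-.179,0],[.179,.984,0],[0,0,1]])
    q=(P-O)@R.T;m=(q[:,0]>.07)&(q[:,0]<.2)&(abs(q[:,1])<.12)&(abs(q[:,2]-.092)<.008);q=q[m]
    print(c,len(q),np.polyfit(q[:,0],q[:,2],1))
    if c=='scene':cv2.imwrite('pics/s3.png',cv2.resize(f['color'][170:250,200:320,::-1],None,fx=6,fy=6,interpolation=cv2.INTER_CUBIC))
E
```

```text
scene 2150 [0.00242376 0.09282474]
top 2731 [-0.00088455  0.0914831 ]
```

View pics/s3.png

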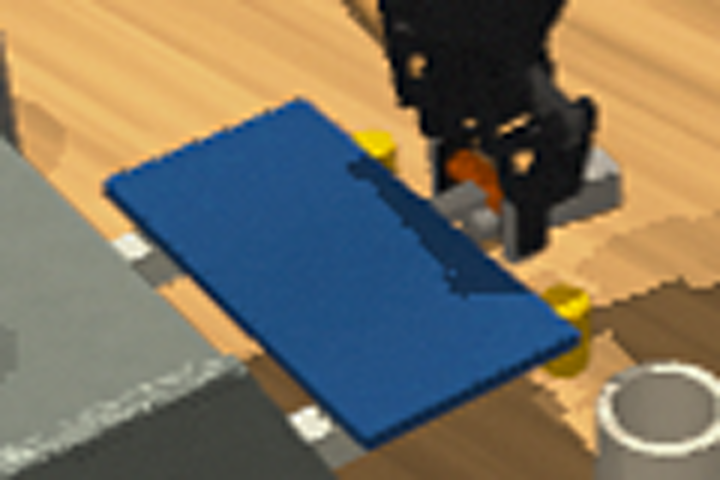

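```bash
cat > m.py <<'E'
from h import *
O=np.array([.632,-.104,.13]);R=np.array([[.984,-.179,0],[.179,.984,0],[0,0,1]])
for c in ['scene','top']:
    f=grab_frame(c);h=cv2.cvtColor(f['color'],cv2.COLOR_RGB2HSV);P=pts(f,np.ones((420,560),bool));ok=f['range_z']>0
    m=((h[:,:,0]>90)&(h[:,:,0]<130)&(h[:,:,1]>110)).astype(np.uint8)
    m=cv2.erode(cv2.morphologyEx(m,cv2.MORPH_CLOSE,np.ones((3,3))),np.ones((3,3)))[ok]>0
    q=(P-O)@R.T
    k=m&(abs(q[:,1])<.1)&(q[:,0]<-.01)&(q[:,0]>-.11)&(q[:,2]>-.06);a=q[k]
    for lo in [-.11,-.085,-.06,-.035]:
        b=a[(a[:,0]>lo)&(a[:,0]<lo+.025)];print(c,lo,len(b),np.median(b[:,2]).round(4),end=' | ')
    A=np.c_[a[:,:2],np.ones(len(a))];print(np.linalg.lstsq(A,a[:,2],rcond=None)[0].round(4))
    hh=h[ok].astype(int);o=q[(hh[:,0]<14)&(hh[:,1]>150)&(abs(q[:,0]+.152)<.03)&(abs(q[:,1])<.04)&(abs(q[:,2])<.05)]
    if len(o):print('orange',len(o),np.percentile(o,[3,50,97],axis=0).round(4).tolist())
s=state();print(s['time'],s['tool_pos'],s['contact_force'],s['ft_torque'])
E
python3 m.py
```

```text
scene -0.11 423 0.0108 | scene -0.085 427 0.0109 | scene -0.06 443 0.011 | scene -0.035 473 0.0109 | [ 0.0044 -0.0005  0.0112]
orange 48 [[-0.1548, -0.0275, 0.0018], [-0.148, -0.0092, 0.0109], [-0.1417, 0.0199, 0.0183]]
top -0.11 104 0.0089 | top -0.085 276 0.0094 | top -0.06 554 0.0092 | top -0.035 484 0.0089 | [-0.0007  0.001   0.0091]
17.3 [ 0.48360679 -0.07701409  0.10990964] [-23.04191369   6.28727645  27.22232262] [1.19352277 3.05996946 0.22291926]
```

Request:
{"method": "jog_arm", "body": {
  "motion": "0 0 0 -0.004 0 0 0; 0 0 0 -0.007 0 0 0; 65 0 0 -0.007 0 0 0; 74 0 0 -0.007 0 0 0; 74 0 0 -0.007 0 0 0"
}}

```text
time: 17.92
tool_pos: [0.4863, -0.0782, 0.1098]
tool_rot: [0.0, 0.09, 0.996, -0.0]
contact_force: [0.8, -0.6, 0.1]
gripper_width: 0.743
grasp_force: 0.0
```

Request:
{"method": "jog_arm", "body": {
  "motion": "80 0 0 -0.03 0 0 0; 80 0 0 -0.08 0 0 0; 80 0 0 -0.15 0 0 0; 80 0 0 -0.25 0 0 0; 80 0 0 -0.35 0 0 0"
}}

```text
time: 18.55
tool_pos: [0.4861, -0.0781, 0.2874]
tool_rot: [0.0, 0.09, 0.996, -0.0]
contact_force: [0.5, -1.2, 1.1]
gripper_width: 0.8
grasp_force: 0.0
```

Request:
{"method": "jog_arm", "body": {
  "motion": "80 0 0 0 0 0 0; 80 0 0 0 0 0 0; 80 0 0 0 0 0 0; 80 0 0 0 0 0 0; 80 0 0 0 0 0 0"
}}

```text
time: 19.18
tool_pos: [0.4859, -0.078, 0.2839]
tool_rot: [-0.001, 0.09, 0.996, 0.0]
contact_force: [-0.6, -0.9, -0.2]
gripper_width: 0.8
grasp_force: 0.0
```

```bash
python3 m.py; python3 - <<'E'
from h import *
grab_frame('scene')
for n in ['support_left_knob','support_right_knob','flap_handle']:print(n,[(round(d['p'],2),d['at']) for d in place_of('scene',n)[:1]])
E
```

```text
scene -0.11 422 0.011 | scene -0.085 434 0.0111 | scene -0.06 452 0.0111 | scene -0.035 468 0.011 | [-0.0011 -0.0009  0.0111]
orange 72 [[-0.1556, -0.0207, 0.0036], [-0.149, 0.0084, 0.012], [-0.1436, 0.0252, 0.0162]]
top -0.11 51 0.009 | top -0.085 55 0.009 | top -0.06 107 0.0095 | top -0.035 407 0.0092 | [-0.0006 -0.0007  0.0094]
orange 5 [[-0.1588, 0.0174, 0.0054], [-0.1567, 0.0203, 0.0094], [-0.1541, 0.0237, 0.0109]]
19.275 [ 0.48612328 -0.07801055  0.28434117] [-0.62389261  0.18685221  0.41345353] [-0.01052945  0.01507531 -0.01525762]
support_left_knob [(0.62, [0.5106, -0.0071, 0.1057])]
support_right_knob [(0.46, [0.4825, -0.1569, 0.1044])]
flap_handle [(0.56, [0.4798, -0.0808, 0.1335])]
```

Flap level, supports out, hand clear.

```bash
python3 -c "
from plant import *
print(job_done())"
```

```text
the job is handed in; nothing more can be done
None
```

The job is handed in, verdict not shown: both supports measured fully out (about 90 mm), the flap measured level on them after I let go, and the hand is clear at about 19 s of the 69 s; I did not re-measure the bystanders afterwards.

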